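Fit the pump plunger and hold the depth gauge on it

ROBOT

A 7-joint arm with a two-finger parallel gripper is mounted at the origin on a cart in front of the work surface, level with it; the furniture and walls round the work are solid. World frame = base frame: x ahead of the robot, y to its left, z up, the work surface at z = 0. Lengths are in m, angles in rad, forces in N, time in s.
With the tool pointing down it reaches from about 0.425 to 0.95 m from the base axis. Payload 4.7 kg.
Tool frame: the origin (TCP) lies at the very end of the fingers, on their centre line; the grasp point (between the pads) lies 19 mm behind it (env.tcp_to_grasp is the distance from the TCP to the grasp point, in m); z points along the fingers, y is the line along which they close (so a half turn about z gives the same grasp; the last joint's range is limited). The gripper opens to 87 mm and grips with 3 to 60 N. Pads are 19 mm wide; open, the fingers measure 117 mm over their backs; the gripper's body (75 mm by 190 mm) begins 51 mm behind the grasp point.
Start: joints at [-1.309, 0.469, -0.049, 1.532, 0.024, 1.141, -0.082], TCP at [0.193, 0.647, 0.223] pointing down, gripper open.
Joint ranges: [-2.59, 2.59], [-0.33, 1.99], [-1.39, 1.29], [0.1, 2.45], [-1.04, 4.18], [0.21, 1.99], [-2.66, 2.66]. Speed limits (rad/s): [2.57, 2.57, 3.14, 3.14, 3.14, 3.14, 3.14].

INTERFACE

Orientations are given as a unit quaternion [w, x, y, z].
In Python, from rig import sensors, cams, ticket, env gives the robot as it stands.
- The arm moves only by the tool drive_tool, never from a script. Its argument "targets" is a list of rows, each a list of 3 entries, a list of its own where there are three numbers: the shift along the tool's x, y, z in m, then the turn, a rotation vector about the tool's x, y, z in rad, then the finger opening in m, from 0 to 0.087. A call has 1 to 20 rows; each row shifts and turns the commanded pose from where the row before left it, along the tool's axes as they then stand; what a row does not reach is not made up. A row lasts 1/12 s, in which the tool goes at most 41.7 mm and 7.16 degrees, less where a joint would pass 70% of its speed; a pose out of reach is approached as far as the arm can. A call with a gripper value outside its range is refused whole. The fingers move at their own pace and stop on an object; "squeeze" is the grip in N (left out, the last holds). Time passes only in rows, so rows that do not move let the fingers close. It gives the time, the measured TCP pose, the force, the opening and the grip force at its end, in the units of the state.
- sensors.observe(): the state, without advancing time (a new reading comes with each control period).
- cams.capture(name): name is "scene" or "top"; returns a dict with "img" (480x640x3 uint8, blue, green, red), "fx", "fy", "cx", "cy" (pixels), "R" (3x3) and "t" (3): a world point X has camera coordinates R X + t. Camera axes: x right, y down, z forward; pixel columns grow to the right and rows downward; lengths in m; the calibration is good to about 2 mm. A picture is of the moment at which its call begins. There is no depth.
- ticket.hand_in(): hands the job in; it is judged then, once.
The state is a dict: "time": time; "joints": joint angles; "qvel": joint speeds; "effort": joint torques, N m; "tool_pos": TCP position; "tool_rot": TCP orientation; "force": force on the tool from outside, world axes, zero at the start; "ft_torque": the same for the moment, N m; "width": finger opening in m; "finger_force": force on a finger pad.
Only numpy, scipy, OpenCV 4.12 (cv2) and the standard library are available. Lean on these libraries where they do the work, as an engineer would, in place of code of your own. Each camera call takes 0.05 s, during which the arm holds its last target. There are 200 camera calls.

TASK

Check how deep the accelerator-pump plunger sits in the carburettor float bowl: take the brass plunger from the small plastic lid, put it stem up into the round well of the bowl and let it drop right home. Then pick the digital depth gauge off its steel setting block and hold it upright over the well, foot flat on the bowl's top face and spindle down on the plunger's stem, pressed down lightly (about 1 kg of push, 10 N, never a shove). Finish while still holding it there so that the reading can be taken; do not let go, and leave the other things on the bench where they are.

Things in the scene. Friction and masses are not known exactly. Their poses are not given: they have to be found in the camera images.
- float_bowl: Carburettor float bowl, aluminium casting fixed on the 3.5 mm rubber mat: 120 mm along x, 84 along y (base flange 130 x 94), flat top (gasket face) 44 mm above the origin (centre of the underside). In the top: a square float chamber (55 x 59 mm, black float inside) towards +x, the round pump well towards -x. Brass fuel union at the +x end. x points away from the robot within 0.4 rad.
- pump_well (a point): Centre of the mouth of the round pump well, in the plane of the bowl's top face; frame as the bowl's (z up). Well: 25.5 mm diameter, 2 mm chamfer, 38 mm deep, flat floor. Flat face reaches 13 mm beyond the well towards x and -x, 29 mm along y and -y.
- pump_plunger: Brass plunger, 32 mm high, 60 g, loose, upright on the floor (2 mm thick) of the plastic lid. Skirt 24 mm diameter, 14 mm high; from 16.5 mm up a stem of 14 mm diameter, 15.5 mm long, to grip. Origin: centre of the underside; z along the stem. Bottomed in the well its top is 6 mm below the bowl's face; let go with its skirt in the well it slides down by its own weight.
- stem_top (a point): Centre of the flat top of the plunger's stem, 32 mm above its origin.
- depth_gauge: Digital depth gauge, 0.25 kg, upright on the setting block. Origin: centre of its foot's flat underside; z up. Foot: steel bar 66 (y) x 18 (x) x 10 mm high. Case: black block 36 (y) x 20 (x) mm, 22 to 73 mm above the origin, screen to -x; grip it across the 36 mm sides. On top only the spindle cap, 11 mm wide, up to 92 mm. At the start x points away from the robot within 0.55 rad.
- spindle (a joint): Travel of the gauge's sprung spindle, 5 mm thick, in the middle of the foot: 0 with its tip flush with the foot's underside (as on the block), growing as it extends, 0.012 m fully out. Its spring pushes about 1 N. With the foot flat over the well and the tip on the bottomed plunger it reads about 0.006.
- spindle_tip (a point): Tip of the spindle (on the gauge's axis, it moves with the spindle).
- setting_block: Ground steel setting block fixed to the bench, 76 mm along x, 100 mm along y, 22 mm high, on which the gauge stands; origin at the centre of the underside. It and the plastic lid stand left of the bowl, either one nearer to it.
- box_lid: Shallow whitish plastic lid lying rim up, 48 x 74 mm, rim 10 mm high, floor 2 mm thick, loose; it serves as tray for the plunger. Origin: centre of the underside.
- screwdriver: Bystander: short screwdriver with wooden handle, 128 mm, lying at the robot's side of the bench, to be left alone. Origin at the middle of the underside.
- marker_pen: Bystander: marker pen with teal cap, 117 mm, lying at the robot's side of the bench, to be left alone.
- vent_valve: Bystander: brown mushroom-shaped purge valve, 45 mm wide, 31 mm high, standing farther back, to be left alone.
- dropper_b: Bystander: small bottle with green cap, 34 mm wide, 82 mm high, standing farther back, to be left alone.
- jet_packet: Bystander: small red card packet, 68 x 97 x 27 mm, lying farther back, to be left alone.
There are look-alikes about, which are no part of the job. What is shaped like the depth_gauge but turquoise is not meant.

How it is judged:
On the way, in this order (a step that is already met when the one before it is completed fails the run):
1. the plunger is home in the pump well, stem up, and let go (z of stem_top in the frame of pump_well below -0.0045 m and horizontal distance between stem_top and pump_well below 0.003 m and angle between pump_plunger's own z axis and vertical below 0.07 rad and contact force between the fingers and pump_plunger below 0.05 N), for 0.2 s.
2. the gauge is taken up off the setting block and its spindle springs out (value of joint spindle above 0.01 m and contact force between depth_gauge and setting_block below 0.01 N and contact force between the fingers and depth_gauge above 1 N), for 0.1 s.
At the end, for the whole second after the job is handed in: Plunger home in the well (top 4.5 mm or more below the face, within 3 mm of the axis, upright); gauge still gripped by its case, at rest, foot flat on the face (1.5 mm, 3 degrees), pressed on it with 4 to 25 N in all; spindle on the stem within 7 mm of its centre, reading 4 to 8.5 mm (all of step 1 and contact force between the fingers and depth_gauge above 1 N and contact force between depth_gauge and float_bowl between 4 and 25 N and contact force between depth_gauge and pump_plunger above 0.2 N and value of joint spindle between 0.004 and 0.0085 m and angle between depth_gauge's own z axis and vertical below 0.05 rad and z of depth_gauge in the frame of pump_well below 0.0015 m and horizontal distance between spindle_tip and stem_top below 0.007 m and z of the grasp point in the frame of depth_gauge below 0.088 m and linear speed of depth_gauge below 0.01 m/s); the arm keeps its last pose, push and grip.
It fails at once if the gauge is shoved onto the bowl with more than 60 N (contact force between depth_gauge and float_bowl above 60 N).
It fails at once if the gauge is tipped over (angle between depth_gauge's own z axis and vertical above 0.8 rad).
It fails at once if one of the other things on the bench is shifted by more than 3 cm (distance of any of screwdriver, marker_pen, vent_valve, dropper_b, jet_packet from where it was at the start of the episode above 0.03 m).
It also fails if it takes over 67 s, if anything falls off the work surface, if the arm or the gripper's body presses on something with over 40 N, if the wrist force passes 120 N, or if a joint passes its speed limit or range.

## Working session

There is one attempt and no reset: what is moved stays moved. The work goes in short steps, Python scripts to look and compute and a tool call to move; the robot and the scene stay as the last step left them, time stands still between calls to the robot, and variables do not carry over. Pictures are saved under pics/ and viewed, at most 10 in all, crops included, and the job is handed in when it is done.

Besides the shell and the picture viewer there is one more tool, called after "Call:" as name([rows], argument=value, ...), one row to a line, values as JSON. drive_tool: Moves the arm, as the interface text tells. Its arguments: {"type":"object","properties":{"targets":{"type":"array","items":{"type":"array"}},"squeeze":{"type":"number"}},"required":["targets"]}

```bash
mkdir -p pics; cat > h.py <<'E'
import numpy as np,cv2
from rig import sensors,cams,ticket,env
def ray(c,u,v,z):
    R=np.array(c["R"]);t=np.array(c["t"]);o=-R.T@t
    d=R.T@np.array([(u-c["cx"])/c["fx"],(v-c["cy"])/c["fy"],1]);return o+d*(z-o[2])/d[2]
def proj(c,X):
    p=np.array(c["R"])@np.array(X)+np.array(c["t"]);return c["fx"]*p[0]/p[2]+c["cx"],c["fy"]*p[1]/p[2]+c["cy"]
E
python3 - <<'E'
from h import *
for n in("scene","top"):
    c=cams.capture(n);cv2.imwrite(f"pics/{n}0.png",c["img"]);R=np.array(c["R"]);print(n,c["fx"],-R.T@np.array(c["t"]),R.round(2).tolist())
s=sensors.observe();print(s,env.tcp_to_grasp)
E
```

```text
scene 593.8898967054391 [-0.08354435 -0.41790085  0.91139009] [[0.62, -0.78, -0.0], [-0.59, -0.47, -0.66], [0.52, 0.41, -0.75]]
top 543.0877807194171 [0.45297489 0.09638765 1.18751535] [[-0.01, -1.0, 0.01], [-1.0, 0.01, -0.06], [0.06, -0.01, -1.0]]
{'time': 0.1, 'joints': array([-1.30884958,  0.46940072, -0.04857769,  1.53355342,  0.02410414,
        1.14101817, -0.08228738]), 'qvel': array([ 1.73331315e-03, -2.72440991e-03, -1.19937199e-03, -3.23411390e-03,
        9.52887032e-05, -1.77690605e-03,  5.08277737e-04]), 'effort': array([ 7.83504402e-04, -5.09171391e+01, -8.09841184e-02, -2.36830777e+01,
       -6.14429405e-02,  3.45154409e-02,  7.21501510e-05]), 'tool_pos': array([0.19341015, 0.64613823, 0.22158632]), 'tool_rot': array([-9.33059860e-05,  1.44897682e-01,  9.89446238e-01, -8.92138737e-04]), 'force': array([-0.46512203,  0.42690008, -0.95356468]), 'ft_torque': array([ 0.01997973, -0.01845628, -0.00317905]), 'finger_force': 0.0, 'width': 0.08695025963510127} 0.0187
```

View pics/scene0.png

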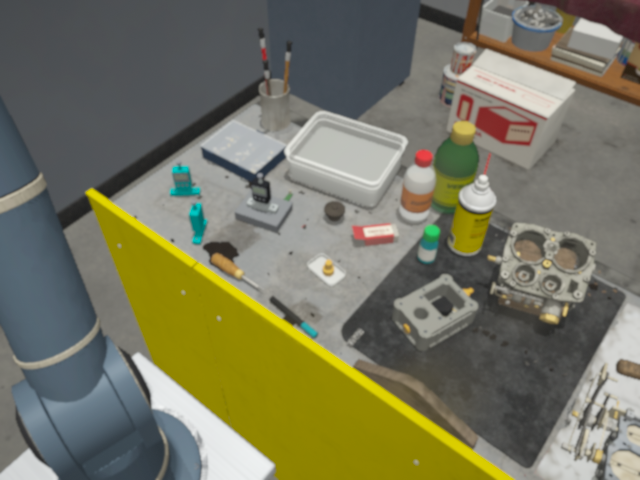

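View pics/top0.png

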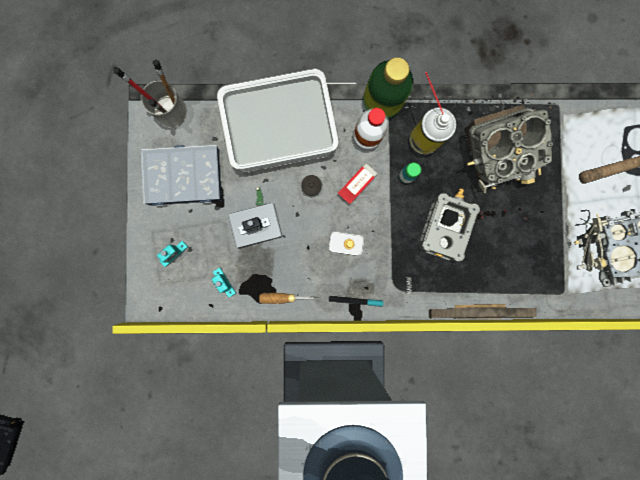

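The scene view shows the bowl at (437,310), the plunger in the lid at (327,268) and the black gauge on its block at (262,197). The top view has the well at about (445,242), the plunger at (349,243) and the gauge at (255,224). The turquoise look-alikes are at (172,252) and (222,283).

```bash
python3 - <<'E'
from h import *
c=cams.capture("top");d=cams.capture("scene")
def cr(im,u,v,w=40,k=5):return cv2.resize(im[v-w:v+w,u-w:u+w],None,fx=280/2/w,fy=280/2/w,interpolation=cv2.INTER_CUBIC)
out=np.vstack([np.hstack([cr(c["img"],450,225),cr(c["img"],349,243,25)]+[cr(c["img"],255,224,35)])]+[np.hstack([cr(d["img"],437,310,45),cr(d["img"],327,268,25),cr(d["img"],262,200,35)])])
cv2.imwrite("pics/crop.png",cv2.resize(out,(798,532)))
for n,u,v,z in(("well",445,242,.0475),("plg",349,243,.034),("gauge",255,224,.095),("wallL",267,327,.1)):print(n,ray(c,u,v,z))
for n,u,v,z in(("plg",327,262,.034),):print(n,ray(d,u,v,z))
# wall top height: ray pairs
E
```

```text
well [ 0.49605046 -0.19656024  0.0475    ]
plg [0.49561257 0.00486918 0.034     ]
gauge [0.5327403  0.19882354 0.095     ]
wallL [0.32732251 0.17464833 0.1       ]
plg [0.49324394 0.00454906 0.034     ]
```

View pics/crop.png

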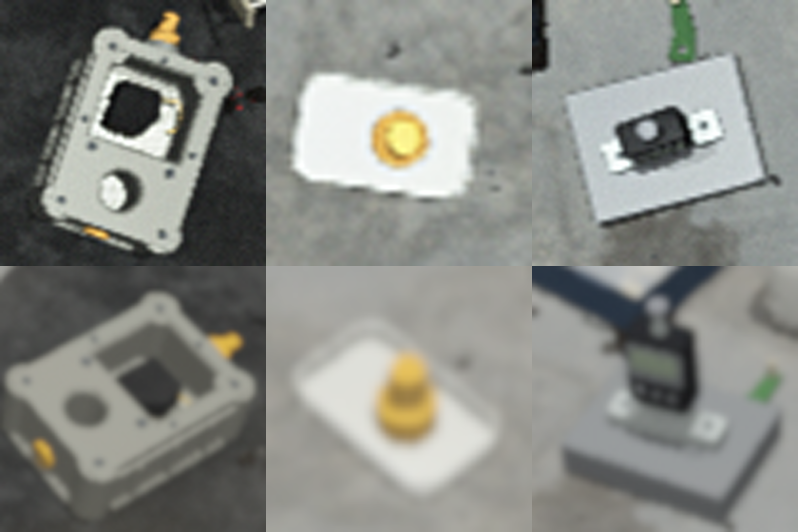

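The crops show the round well at about (446,242) in top and (421,313) in scene, and the plunger stem top at (350,244) and (328.5,261). The gauge foot runs at about +0.35 rad yaw and the bowl at about -0.33.

```bash
python3 - <<'E'
from h import *
c=cams.capture("top");d=cams.capture("scene")
for n,im,(u0,u1,v0,v1) in(("top",c,(320,380,220,265)),("scene",d,(310,345,245,290))):
    h=cv2.cvtColor(im["img"],cv2.COLOR_BGR2HSV)[v0:v1,u0:u1]
    m=(h[...,1]>110)&(h[...,0]>12)&(h[...,0]<32); v,u=np.nonzero(m);print(n,"brass bbox",u.min()+u0,u.max()+u0,v.min()+v0,v.max()+v0,"cen",u.mean()+u0,v.mean()+v0)
    b=m&(h[...,2]>225); vv,uu=np.nonzero(b)
    if len(uu):print(" bright",uu.mean()+u0,vv.mean()+v0,len(uu))
    if n=="top":print("skirt-ray z.01",ray(im,u.mean()+u0,v.mean()+v0,.016))
    top=v<v.min()+4; print(" toprows u",u[top].mean()+u0, ray(im,u[top].mean()+u0,v.min()+v0+2.5,.034))
# well, both views
print("well top",ray(c,445.8,242.2,.0475),"scene",ray(d,421.1,313.3,.0475))
# bowl face rect in top view
h=cv2.cvtColor(c["img"],cv2.COLOR_BGR2HSV)
g=((h[...,2]>110)).astype(np.uint8);r=np.zeros_like(g);r[185:265,412:490]=g[185:265,412:490]
cs,_=cv2.findContours(r,cv2.RETR_EXTERNAL,cv2.CHAIN_APPROX_NONE);k=max(cs,key=cv2.contourArea);print("bowl",cv2.minAreaRect(k))
# gauge foot white, case dark
w=(h[...,2]>200)&(h[...,1]<40);v,u=np.nonzero(w[200:250,225:285])
P=np.array([ray(c,a+225,b+200,.032)[:2] for a,b in zip(u,v)]);print("foot n",len(P),P.mean(0).round(4))
print("footminrect",cv2.minAreaRect(P.astype(np.float32)))
dk=((h[...,2]<60)).astype(np.uint8)[205:240,237:275];cs,_=cv2.findContours(dk,cv2.RETR_EXTERNAL,cv2.CHAIN_APPROX_NONE);k=max(cs,key=cv2.contourArea);a=cv2.minAreaRect(k);print("case",a,ray(c,a[0][0]+237,a[0][1]+205,.085))
E
```

```text
top brass bbox 344 353 239 248 cen 348.54794520547944 243.64383561643837
 bright 348.9148936170213 243.27659574468086 47
skirt-ray z.01 [0.49489208 0.00443229 0.016     ]
 toprows u 348.53846153846155 [0.498811   0.00582032 0.034     ]
scene brass bbox 324 332 260 274 cen 328.0769230769231 267.875
 bright 327.75 261.75 8
 toprows u 328.3125 [0.49382555 0.00184855 0.034     ]
well top [ 0.49561904 -0.1982431   0.0475    ] scene [ 0.49506966 -0.20071918  0.0475    ]
bowl ((451.9357604980469, 223.163818359375), (43.919578552246094, 71.20138549804688), 18.060474395751953)
foot n 955 [0.5343 0.2004]
footminrect ((0.5357223153114319, 0.20600013434886932), (0.07155275344848633, 0.09377910196781158), 14.250962257385254)
case ((15.005881309509277, 19.276470184326172), (11.388850212097168, 17.679834365844727), 77.47119140625) [0.53293956 0.20583834 0.085     ]
```

Call:
drive_tool([
  [[-0.0236,-0.0265,0],[0,0,0],0.05],
  [[-0.0236,-0.0265,0],[0,0,0],0.05],
  [[-0.0236,-0.0265,0],[0,0,0],0.05],
  [[-0.0236,-0.0265,0],[0,0,0],0.05],
  [[-0.0236,-0.0265,0],[0,0,0],0.05],
  [[-0.0236,-0.0265,0],[0,0,0],0.05],
  [[-0.0236,-0.0265,0],[0,0,0],0.05],
  [[-0.0236,-0.0265,0],[0,0,0],0.05],
  [[-0.0236,-0.0265,0],[0,0,0],0.05],
  [[-0.0236,-0.0265,0],[0,0,0],0.05],
  [[-0.0236,-0.0265,0],[0,0,0],0.05],
  [[-0.0236,-0.0265,0],[0,0,0],0.05],
  [[-0.0236,-0.0265,0],[0,0,0],0.05],
  [[-0.0236,-0.0265,0],[0,0,0],0.05],
  [[-0.0236,-0.0265,0],[0,0,0],0.05],
  [[-0.0236,-0.0265,0],[0,0,0],0.05],
  [[-0.0236,-0.0265,0],[0,0,0],0.05],
  [[-0.0236,-0.0265,0],[0,0,0],0.05],
  [[-0.0236,-0.0265,0],[0,0,0],0.05],
  [[-0.0236,-0.0265,0],[0,0,0],0.05],
], squeeze=15)

```text
time: 1.97
tool_pos: [0.4942, 0.002, 0.2228]
tool_rot: [0.0, 0.145, 0.989, 0.0]
force: [0.3, 0.1, 0.5]
width: 0.05
finger_force: 0.0
```

Call:
drive_tool([
  [[0.0,0.0015,0.025],[0,0,0],0.05],
  [[0,0,0.03],[0,0,0],0.05],
  [[0,0,0.03],[0,0,0],0.05],
  [[0,0,0.03],[0,0,0],0.05],
  [[0,0,0.03],[0,0,0],0.05],
  [[0,0,0.025],[0,0,0],0.05],
  [[0,0,0.02],[0,0,0],0.05],
  [[0,0,0.011],[0,0,0],0.05],
  [[0,0,0],[0,0,0],0.05],
  [[0,0,0],[0,0,0],0.05],
])

```text
time: 2.8
tool_pos: [0.4944, 0.005, 0.0217]
tool_rot: [-0.0, 0.145, 0.989, -0.0]
force: [0.7, -0.0, 0.3]
width: 0.05
finger_force: 0.0
```

Call:
drive_tool([
  [[0,0,0],[0,0,0],0.02],
  [[0,0,0],[0,0,0],0.015],
  [[0,0,0],[0,0,0],0.01],
  [[0,0,0],[0,0,0],0.005],
  [[0,0,0],[0,0,0],0.005],
  [[0,0,0],[0,0,0],0.005],
  [[0,0,0],[0,0,0],0.005],
])

```text
time: 3.38
tool_pos: [0.4942, 0.0051, 0.0217]
tool_rot: [0.0, 0.145, 0.989, 0.0]
force: [-0.5, -0.3, -0.2]
width: 0.0131
finger_force: 15.0
```

Call:
drive_tool([
  [[0,0,-0.02],[0,0,0],0.005],
  [[0,0,-0.03],[0,0,0],0.005],
  [[0,0,-0.03],[0,0,0],0.005],
  [[0,0,-0.02],[0,0,0],0.005],
  [[-0.0075,-0.0244,0],[0,0,0],0.005],
  [[-0.0075,-0.0244,0],[0,0,0],0.005],
  [[-0.0075,-0.0244,0],[0,0,0],0.005],
  [[-0.0075,-0.0244,0],[0,0,0],0.005],
  [[-0.0075,-0.0244,0],[0,0,0],0.005],
  [[-0.0075,-0.0244,0],[0,0,0],0.005],
  [[-0.0075,-0.0244,0],[0,0,0],0.005],
  [[-0.0075,-0.0244,0],[0,0,0],0.005],
  [[0,0,0.02],[0,0,0],0.005],
  [[0,0,0],[0,0,0],0.005],
  [[0,0,0],[0,0,0],0.005],
])

```text
time: 4.63
tool_pos: [0.4946, -0.1985, 0.1006]
tool_rot: [-0.002, 0.145, 0.989, 0.0]
force: [0.1, 0.3, -0.0]
width: 0.0129
finger_force: 15.0
```

```bash
python3 - <<'E'
from h import *
d=cams.capture("scene");c=cams.capture("top");s=sensors.observe();p=s["tool_pos"];print(p,s["width"])
A=cv2.resize(d["img"][240:350,360:500],None,fx=5.7,fy=5.4,interpolation=cv2.INTER_CUBIC);cv2.imwrite("pics/ins.png",A)
print([proj(d,p+[0,0,dz]) for dz in(0,-.019)],proj(d,[.4954,-.199,.0475]))
E
```

```text
[ 0.4958952  -0.19810703  0.10171886] 0.012845090608595485
[(np.float64(424.45380194527877), np.float64(293.8513635711663)), (np.float64(422.87580400678235), np.float64(300.45467342953907))] (np.float64(420.35419397727065), np.float64(312.66583277422285))
```

View pics/ins.png

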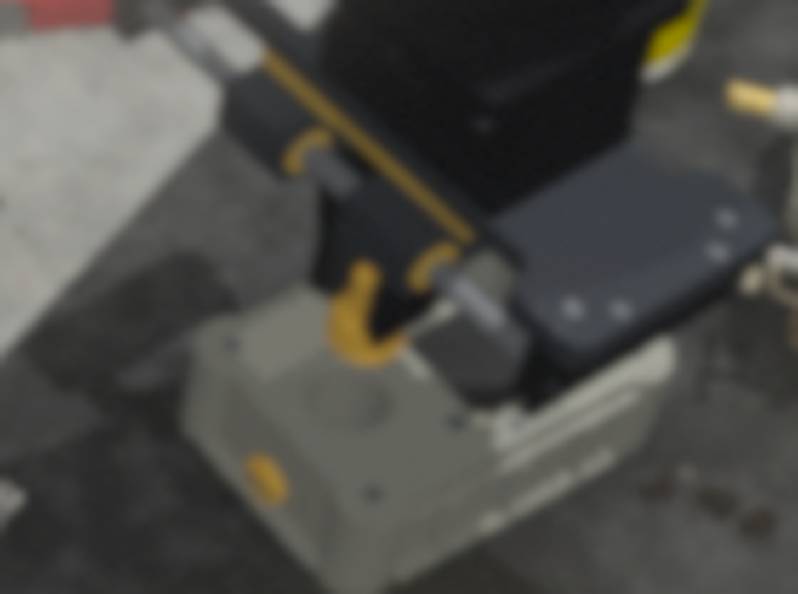

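The plunger is held upright, with its skirt bottom centred at about (424.7,302.6) in full-image pixels. The well mouth is at about (421.7,313).

```bash
python3 - <<'E'
from h import *
d=cams.capture("scene");p=sensors.observe()["tool_pos"];print(p)
for zb in(.079,.083):
  a=ray(d,424.7,302.6,zb);print(zb,a,a-p)
w=ray(d,421.7,313,.0475);print("well",w)
# colour mask of skirt in scene
h=cv2.cvtColor(d["img"],cv2.COLOR_BGR2HSV)[280:312,412:436]
m=(h[...,1]>110)&(h[...,0]>10)&(h[...,0]<32)&(h[...,2]>60);v,u=np.nonzero(m)
for r in np.unique(v):print(r+280,u[v==r].min()+412,u[v==r].max()+412)
E
```

```text
[ 0.49614568 -0.19810708  0.10197689]
0.079 [ 0.49659081 -0.20190221  0.079     ] [ 0.00044513 -0.00379513 -0.02297689]
0.083 [ 0.49380301 -0.20294018  0.083     ] [-0.00234267 -0.0048331  -0.01897689]
well [ 0.4962607  -0.20120742  0.0475    ]
285 435 435
286 434 435
287 423 435
288 422 434
289 421 434
290 421 434
291 421 434
292 420 434
293 419 425
294 418 425
295 418 425
296 418 425
297 418 424
298 418 424
299 418 424
300 418 429
301 418 430
302 419 430
303 419 430
304 420 429
305 422 427
```

Call:
drive_tool([
  [[0.0008,-0.0008,0.01],[0,0,0],0.005],
  [[0,0,0.012],[0,0,0],0.005],
  [[0,0,0.008],[0,0,0],0.005],
  [[0,0,0.004],[0,0,0],0.005],
  [[0,0,0.003],[0,0,0],0.005],
  [[0,0,0.002],[0,0,0],0.005],
  [[0,0,0],[0,0,0],0.005],
  [[0,0,0],[0,0,0],0.005],
])

```text
time: 5.45
tool_pos: [0.4949, -0.1989, 0.0624]
tool_rot: [-0.0, 0.145, 0.989, 0.0]
force: [0.8, 2.6, -1.8]
width: 0.0129
finger_force: 15.0
```

Call:
drive_tool([
  [[0,0.0006,0.002],[0,0,0],0.005],
  [[0,0,0.002],[0,0,0],0.005],
  [[0,0,0.002],[0,0,0],0.005],
  [[0,0,0.002],[0,0,0],0.005],
  [[0,0,0.002],[0,0,0],0.005],
  [[0,0,0],[0,0,0],0.005],
  [[0,0,0],[0,0,0],0.005],
])

```text
time: 6.03
tool_pos: [0.4948, -0.1988, 0.0522]
tool_rot: [-0.0, 0.145, 0.989, 0.0]
force: [1.4, 2.4, -1.7]
width: 0.0128
finger_force: 15.0
```

Call:
drive_tool([
  [[0,0,0],[0,0,0],0.03],
  [[0,0,0],[0,0,0],0.05],
  [[0,0,0],[0,0,0],0.05],
  [[0,0,0],[0,0,0],0.05],
  [[0,0,0],[0,0,0],0.05],
  [[0,0,0],[0,0,0],0.05],
])

```text
time: 6.53
tool_pos: [0.4947, -0.1995, 0.0526]
tool_rot: [0.0, 0.145, 0.989, -0.0]
force: [-0.0, -0.2, -0.5]
width: 0.0444
finger_force: 0.0
```

Call:
drive_tool([
  [[0,0,-0.02],[0,0,0],0.05],
  [[0,0,-0.03],[0,0,0],0.06],
  [[0,0,-0.04],[0,0,0],0.07],
  [[0,0,-0.04],[0,0,0],0.07],
  [[0,0,-0.03],[0,0,0],0.07],
  [[0,0.04,0],[0,0,0],0.07],
  [[0,0.04,0],[0,0,0],0.07],
  [[0,0.04,0],[0,0,0],0.07],
  [[0,0.04,0],[0,0,0],0.07],
])

```text
time: 7.28
tool_pos: [0.5409, -0.0444, 0.2131]
tool_rot: [0.001, 0.145, 0.989, 0.0]
force: [0.9, -0.1, 0.3]
width: 0.0697
finger_force: 0.0
```

```bash
python3 - <<'E'
from h import *
d=cams.capture("scene");c=cams.capture("top");s=sensors.observe();p=s["tool_pos"];print(p,s["width"],s["joints"])
A=cv2.resize(d["img"][285:340,390:460],(399,313),interpolation=cv2.INTER_CUBIC);B=cv2.resize(c["img"][215:270,410:480],(399,313),interpolation=cv2.INTER_CUBIC)
C=cv2.resize(c["img"][200:250,225:285],(399,280),interpolation=cv2.INTER_CUBIC);D=cv2.resize(d["img"][165:225,225:300],(399,280),interpolation=cv2.INTER_CUBIC)
cv2.imwrite("pics/home.png",np.vstack([np.hstack([A,B]),np.hstack([D,C])]))
E
```

```text
[ 0.54239578 -0.03744025  0.21225627] 0.07042800692238732 [-0.31307945  0.27008161  0.37405755  1.87732847 -0.11924846  1.01472478
  1.40397747]
```

View pics/home.png

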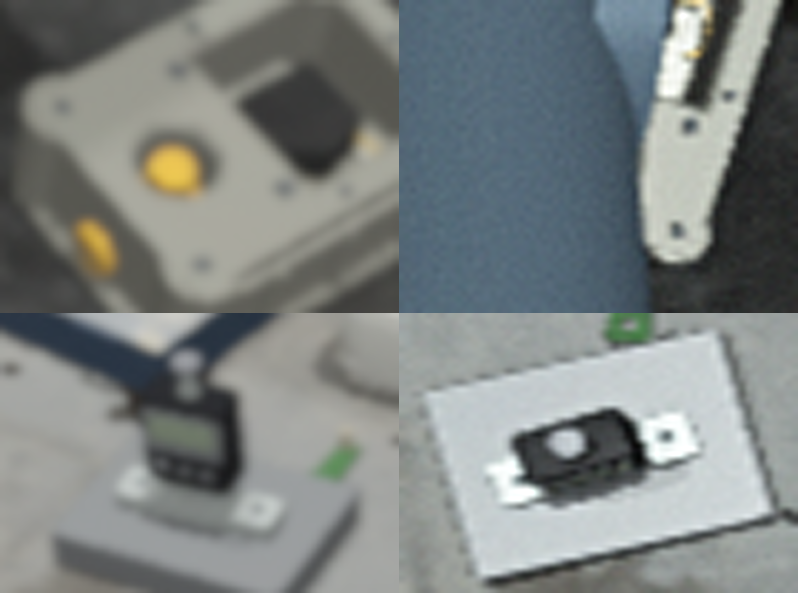

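The plunger's stem top sits inside the well at about (420.2,314.5), below the rim, so it is home. The gauge foot midpoint is at about (254.5,226.2) in top and (261.7,204) in scene, with a yaw of about +0.24.

```bash
python3 - <<'E'
from h import *
d=cams.capture("scene");c=cams.capture("top");p=sensors.observe()["tool_pos"];print(p)
print(ray(c,254.5,226.2,.032),ray(d,261.7,204,.032))
print("cap",ray(c,250.4,223.2,.114),ray(d,225+187*75/399,165+(362-313)*60/280,.112))
q=ray(c,225+(495-399)*60/399,200+(485-313)*50/280,.032)-ray(c,225+(695-399)*60/399,200+(435-313)*50/280,.032);print(np.linalg.norm(q),-np.arctan2(q[0],q[1]))
print("stem if home .0415",proj(d,[.4955,-.201,.0415]),"if proud",proj(d,[.4955,-.201,.0565]),"mouth",proj(d,[.4955,-.201,.0475]))
E
```

```text
[ 0.54075702 -0.04476712  0.21229952]
[0.53264867 0.20579576 0.032     ] [0.53335557 0.20671545 0.032     ]
cap [0.53298871 0.20613286 0.114     ] [0.53467837 0.20519324 0.112     ]
0.06665331460936295 0.28458132254804386
stem if home .0415 (np.float64(420.8973336401407), np.float64(315.1653343314614)) if proud (np.float64(422.08231168117754), np.float64(310.276772487673)) mouth (np.float64(421.36824472982005), np.float64(313.2226164876701))
```

Call:
drive_tool([
  [[0,0,0],[0,0,-0.112],0.07],
  [[0,0,0],[0,0,-0.112],0.07],
  [[0,0,0],[0,0,-0.112],0.07],
  [[0,0,0],[0,0,-0.112],0.07],
  [[0,0,0],[0,0,-0.112],0.07],
  [[-0.0074,0.0305,0],[0,0,0],0.07],
  [[-0.0074,0.0305,0],[0,0,0],0.07],
  [[-0.0074,0.0305,0],[0,0,0],0.07],
  [[-0.0074,0.0305,0],[0,0,0],0.07],
  [[-0.0074,0.0305,0],[0,0,0],0.07],
  [[-0.0074,0.0305,0],[0,0,0],0.07],
  [[-0.0074,0.0305,0],[0,0,0],0.07],
  [[-0.0074,0.0305,0],[0,0,0],0.07],
  [[0,0,0],[0,0,0],0.07],
  [[0,0,0],[0,0,0],0.07],
], squeeze=25)

```text
time: 8.73
tool_pos: [0.5329, 0.2051, 0.2123]
tool_rot: [-0.0, -0.135, 0.991, -0.0]
force: [-0.1, 0.8, 0.3]
width: 0.07
finger_force: 0.0
```

Now down to TCP z of about 0.055, then close.

Call:
drive_tool([
  [[0,0,0.02],[0,0,0],0.07],
  [[0,0,0.025],[0,0,0],0.07],
  [[0,0,0.025],[0,0,0],0.07],
  [[0,0,0.025],[0,0,0],0.07],
  [[0,0,0.025],[0,0,0],0.07],
  [[0,0,0.02],[0,0,0],0.07],
  [[0,0,0.012],[0,0,0],0.07],
  [[0,0,0.005],[0,0,0],0.07],
  [[0,0,0],[0,0,0],0.07],
  [[0,0,0],[0,0,0],0.07],
])

```text
time: 9.57
tool_pos: [0.5338, 0.2044, 0.0564]
tool_rot: [0.001, -0.134, 0.991, -0.0]
force: [-0.8, 0.3, -0.1]
width: 0.0704
finger_force: 0.0
```

Call:
drive_tool([
  [[0,0,0],[0,0,0],0.045],
  [[0,0,0],[0,0,0],0.04],
  [[0,0,0],[0,0,0],0.035],
  [[0,0,0],[0,0,0],0.03],
  [[0,0,0],[0,0,0],0.025],
  [[0,0,0],[0,0,0],0.025],
  [[0,0,0],[0,0,0],0.025],
])

```text
time: 10.15
tool_pos: [0.533, 0.2058, 0.0558]
tool_rot: [0.0, -0.134, 0.991, 0.0]
force: [-0.0, 1.5, 1.9]
width: 0.036
finger_force: 24.8
```

Call:
drive_tool([
  [[0,0,-0.01],[0,0,0],0.025],
  [[0,0,-0.02],[0,0,0],0.025],
  [[0,0,-0.03],[0,0,0],0.025],
  [[0,0,-0.03],[0,0,0],0.025],
  [[0,0,-0.03],[0,0,0],0.025],
  [[0,0,-0.02],[0,0,0],0.025],
  [[0,0,0],[0,0,0.06],0.025],
  [[0,0,0],[0,0,0.1],0.025],
  [[0,0,0],[0,0,0.1],0.025],
  [[0,0,0],[0,0,0.1],0.025],
  [[0,0,0],[0,0,0.1],0.025],
  [[0,0,0],[0,0,0.08],0.025],
  [[0,0,0],[0,0,0.04],0.025],
  [[0,0,0],[0,0,0],0.025],
])

```text
time: 11.32
tool_pos: [0.5322, 0.2046, 0.1954]
tool_rot: [-0.001, 0.155, 0.988, -0.001]
force: [-0.6, -0.2, -3.4]
width: 0.0359
finger_force: 24.8
```

Call:
drive_tool([
  [[-0.003,-0.0142,0],[0,0,0],0.025],
  [[-0.0063,-0.0283,0],[0,0,0],0.025],
  [[-0.0063,-0.0283,0],[0,0,0],0.025],
  [[-0.0063,-0.0283,0],[0,0,0],0.025],
  [[-0.0063,-0.0283,0],[0,0,0],0.025],
  [[-0.0063,-0.0283,0],[0,0,0],0.025],
  [[-0.0063,-0.0283,0],[0,0,0],0.025],
  [[-0.0063,-0.0283,0],[0,0,0],0.025],
  [[-0.0063,-0.0283,0],[0,0,0],0.025],
  [[-0.0063,-0.0283,0],[0,0,0],0.025],
  [[-0.0063,-0.0283,0],[0,0,0],0.025],
  [[-0.0063,-0.0283,0],[0,0,0],0.025],
  [[-0.0063,-0.0283,0],[0,0,0],0.025],
  [[-0.0063,-0.0283,0],[0,0,0],0.025],
  [[-0.003,-0.0142,0],[0,0,0],0.025],
  [[0,0,0],[0,0,0],0.025],
  [[0,0,0],[0,0,0],0.025],
])

```text
time: 12.73
tool_pos: [0.494, -0.2006, 0.1955]
tool_rot: [-0.0, 0.156, 0.988, 0.0]
force: [1.2, 1.2, -2.6]
width: 0.0358
finger_force: 24.8
```

```bash
python3 - <<'E'
from h import *
d=cams.capture("scene");s=sensors.observe();print(s["tool_pos"],s["force"],s["width"],2*np.arctan2(s["tool_rot"][1],s["tool_rot"][2]))
cv2.imwrite("pics/over.png",cv2.resize(d["img"][210:350,370:530],(640,560),interpolation=cv2.INTER_CUBIC))
E
```

```text
[ 0.494551   -0.19910934  0.19538343] [-0.10380025  0.81720348 -2.83814339] 0.03555791523144984 0.3111575639373658
```

View pics/over.png

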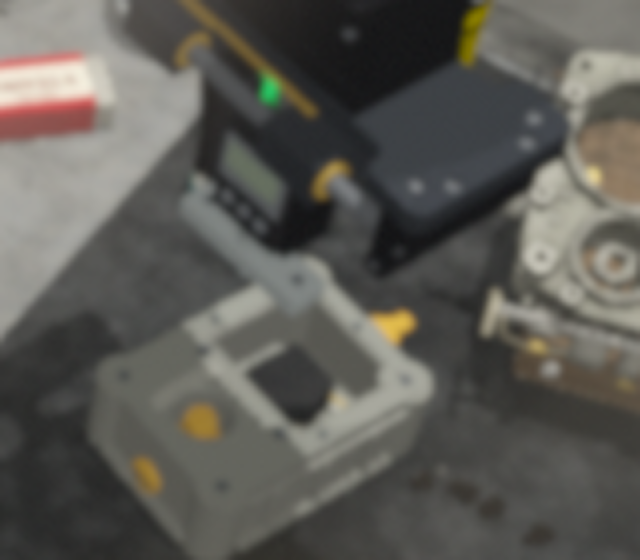

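The gauge hangs upright over the bowl with its foot across the well and parallel to the bowl's short side. The stem is visible in the well.

Call:
drive_tool([
  [[-0.0005,0,0.015],[0,0,0],0.025],
  [[0,0,0.025],[0,0,0],0.025],
  [[0,0,0.025],[0,0,0],0.025],
  [[0,0,0.02],[0,0,0],0.025],
  [[0,0,0.012],[0,0,0],0.025],
  [[0,0,0.008],[0,0,0],0.025],
  [[0,0,0],[0,0,0],0.025],
  [[0,0,0],[0,0,0],0.025],
])

```text
time: 13.45
tool_pos: [0.4962, -0.1985, 0.0907]
tool_rot: [-0.0, 0.154, 0.988, 0.0]
force: [0.1, 0.4, -2.1]
width: 0.0362
finger_force: 24.8
```

Call:
drive_tool([
  [[0,0,0.002],[0,0,0],0.025],
  [[0,0,0.002],[0,0,0],0.025],
  [[0,0,0.002],[0,0,0],0.025],
  [[0,0,0],[0,0,0],0.025],
  [[0,0,0],[0,0,0],0.025],
  [[0,0,0],[0,0,0],0.025],
])

```text
time: 13.95
tool_pos: [0.4962, -0.1994, 0.0848]
tool_rot: [0.0, 0.155, 0.988, 0.0]
force: [0.5, -0.2, -2.2]
width: 0.0361
finger_force: 24.8
```

Call:
drive_tool([
  [[0,0,0.001],[0,0,0],0.025],
  [[0,0,0.001],[0,0,0],0.025],
  [[0,0,0.001],[0,0,0],0.025],
  [[0,0,0],[0,0,0],0.025],
  [[0,0,0],[0,0,0],0.025],
  [[0,0,0],[0,0,0],0.025],
])

```text
time: 14.45
tool_pos: [0.4958, -0.1992, 0.0815]
tool_rot: [-0.0, 0.155, 0.988, 0.0]
force: [0.2, 0.8, -1.8]
width: 0.0359
finger_force: 24.8
```

Call:
drive_tool([
  [[0,0,0.0005],[0,0,0],0.025],
  [[0,0,0.0005],[0,0,0],0.025],
  [[0,0,0],[0,0,0],0.025],
  [[0,0,0],[0,0,0],0.025],
  [[0,0,0],[0,0,0],0.025],
])

```text
time: 14.87
tool_pos: [0.4959, -0.1992, 0.0812]
tool_rot: [0.0, 0.155, 0.988, 0.0]
force: [-1.5, 0.5, 5.6]
width: 0.0361
finger_force: 24.8
```

Call:
drive_tool([
  [[0,0,0.0003],[0,0,0],0.025],
  [[0,0,0],[0,0,0],0.025],
  [[0,0,0],[0,0,0],0.025],
  [[0,0,0],[0,0,0],0.025],
  [[0,0,0],[0,0,0],0.025],
  [[0,0,0],[0,0,0],0.025],
])

```text
time: 15.37
tool_pos: [0.496, -0.1993, 0.0813]
tool_rot: [0.0, 0.155, 0.988, 0.0]
force: [-2.7, 1.8, 8.1]
width: 0.0362
finger_force: 24.8
```

```bash
python3 - <<'E'
from h import *
for i in range(4):
    d=cams.capture("scene");s=sensors.observe();print(s["tool_pos"],s["force"],s["ft_torque"])
cv2.imwrite("pics/final.png",cv2.resize(d["img"][240:350,370:500],(650,550),interpolation=cv2.INTER_CUBIC))
E
```

```text
[ 0.49599287 -0.19928509  0.0812454 ] [-1.46177952  1.25873474  7.43148402] [ 0.13745388  0.49946519 -0.00580126]
[ 0.49600928 -0.19927252  0.08127536] [-3.30335517  1.26411778  7.38728834] [0.14388958 0.54669464 0.01459331]
[ 0.4959482  -0.19926343  0.08122394] [-2.5308653   1.68507629  7.85784641] [ 0.16336632  0.52330747 -0.08093135]
[ 0.49599822 -0.1992657   0.08125458] [-1.76320204  1.1316452   7.39749993] [ 0.14847561  0.48488796 -0.00513556]
```

View pics/final.png

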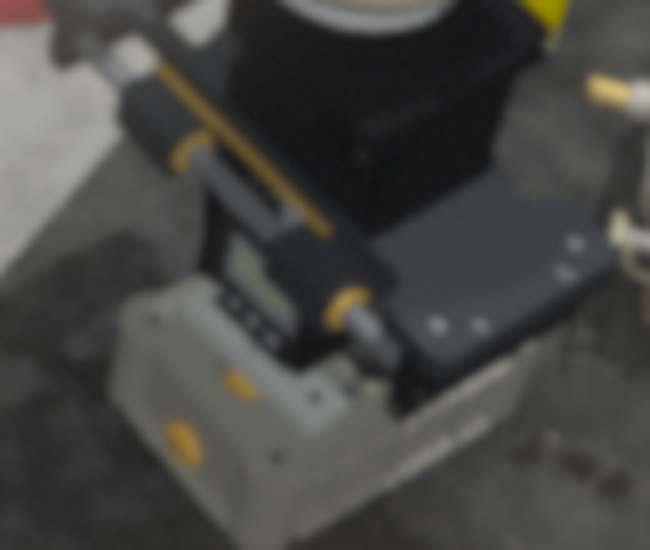

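The foot lies flat on the bowl face. The thin sliver of stem showing in front of it, at about (418.4,316.6), is where it should be when the spindle is centred. The force reads about 7.5 N on top of the gauge's weight, which makes roughly 10 N of push on the bowl and stem.

```bash
python3 -c "
from rig import ticket
print(ticket.hand_in())"
```

```text
the job is handed in; nothing more can be done
None
```

I handed the job in with the plunger home in the well and the gauge held upright over it, foot flat on the bowl and pressed with about 10 N in all (estimated from the wrist force plus the gauge's weight). The hand-in gave no verdict, and I did not read the spindle value directly.

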